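# Change the burnishing head and hold it home on the splines

## Robot

A 6-joint arm with a two-finger parallel gripper is mounted at the origin on the work surface. World frame = base frame: x ahead of the robot, y to its left, z up, the work surface at z = 0. Lengths are in m, angles in rad, forces in N, time in s.
With the tool pointing down it reaches from about 0.325 to 0.9 m from the base axis. Payload 6.1 kg.
Tool frame: the origin (TCP) lies on the centre line of the jaws, within the pads' length; the fingertips stand 19 mm ahead of it and the grasp point (between the pads) is the TCP (env.tip_reach is the distance from the TCP to the fingertips, in m); z points along the fingers, y is the line along which they close (so a half turn about z gives the same grasp; the last joint's range is limited). The gripper opens to 87 mm and grips with 3 to 60 N. Pads are 19 mm wide; open, the fingers measure 117 mm over their backs; the gripper's body (75 mm by 190 mm) begins 51 mm behind the grasp point.
Start: joints at [1.045, 0.22, 1.526, -0, 1.395, -0.126], TCP at [0.243, 0.576, 0.21] pointing down, gripper open.
Joint ranges: [-2.98, 2.98], [-0.91, 2.08], [0.09, 2.57], [-1.24, 4.39], [0.2, 2.65], [-2.68, 2.68]. Speed limits (rad/s): [2.57, 2.57, 3.01, 3.14, 3.14, 3.14].

## Interface

Orientations are given as a 3x3 rotation matrix whose columns are the frame's x, y, z axes.
In Python, from plant import env gives the robot as it stands.
- The arm moves only by the tool step_arm, never from a script. Its argument "rows" is a list that holds one entry, the list of rows, each a list of 7 numbers: the shift along the world's x, y, z in cm, then the turn, a rotation vector about the world's x, y, z in degrees, then the finger opening in cm, from 0 to 8.7. In form: [[[tx, ty, tz, ax, ay, az, jaw], ...]]. A call has 1 to 8 rows; each row is the pose to reach, as a shift and turn from the pose commanded when the call began; what a row does not reach only later rows make up. A row lasts 1/10 s, in which the tool goes at most 50 mm and 8.59 degrees, less where a joint would pass 70% of its speed; a pose out of reach is approached as far as the arm can. A call with a gripper value outside its range is refused whole. The fingers move at their own pace and stop on an object; "force" is the grip in N (left out, the last holds). Time passes only in rows, so rows that repeat a pose let the fingers close. It gives the time, the measured TCP pose, the force, the opening and the grip force at its end, in the units of the state.
- env.get_state(): the state, without advancing time (a new reading comes with each control period).
- env.get_image(name): name is "scene" or "top"; returns a dict with "frame" (420x560x3 uint8, red, green, blue), "vfov" (degrees; the focal length in pixels is half the picture's height over the tangent of half this angle, whatever the lens; pixels are square), "cx", "cy" (the principal point, pixels), "D" ([k1, k2, p1, p2, k3] as OpenCV has them; the pictures are not rectified), "origin" and "attitude" of the camera in the world. Camera axes: x right, y up, looking along -z (the intrinsics and any distortion apply to the point x, -y, -z); pixel columns grow to the right and rows downward; lengths in m; the calibration is good to about 2 mm. A picture is of the moment at which its call begins. There is no depth.
- env.job_done(): hands the job in; it is judged then, once.
The state is a dict: "time_s": time; "joints": joint angles; "joint_velocities": joint speeds; "joint_efforts": joint torques, N m; "eef_pos": TCP position; "tool_rot": TCP orientation; "contact_force": force on the tool from outside, world axes, zero at the start; "torque": the same for the moment, N m; "width": finger opening in m; "grip_force": force on a finger pad.
Only numpy, scipy, OpenCV 4.12 (cv2) and the standard library are available. Lean on these libraries where they do the work, as an engineer would, in place of code of your own. Each camera call takes 0.05 s, during which the arm holds its last target. There are 200 camera calls.

## Task

Change the head of the leather edge burnisher: first put the dark worn head away in the open blue-fronted drawer and slide the drawer fully shut. Then take the pale new head from its stand, turn it until its four splines mesh with the cross slot of the spindle, and push it fully home against the spring until its flange sits on the jaws. Finish while still holding it pressed down there, without letting go, and leave the other things on the bench where they are.

Things in the scene. Friction and masses are not known exactly. Their poses are not given: they have to be found in the camera images.
- worn_mid (a point): Centre (half-way up) of the worn head: a plain upright dark-wood cylinder, 36 mm diameter, 46 mm tall, with black burn rings and no stem, about 60 g, standing loose on the bench. z = its axis, up.
- drawer_floor (a point): Good spot for the worn head: on the drawer's inner floor, on its middle line, 42 mm behind the inside of its front. Moves with the drawer. x points the way the drawer slides shut, y along the front, z up. From here the inside spans x -42 to +133 mm and y +-89 mm; walls 6 mm thick, 56 mm high. What lies at x beyond (joint value - 48 mm) is under the cabinet top.
- cab_drawer0_handle (a point): Centre of the drawer's handle: a steel bar 11 mm thick, 110 mm long along y, 35 mm in front of the blue drawer front (15 mm thick, its top edge 86 mm above the bench); the bar is 62 mm above the bench. Same axes as drawer_floor. Pushing the bar or the front along +x shuts the drawer (about 1 N of friction).
- cab_drawer0 (a joint): How far the drawer is open, m: 0 = fully shut; it starts between 0.12 and 0.145.
- cab: The drawer's cabinet: fixed grey box, 220 (x) x 220 (y) x 100 mm tall; origin at the centre of its underside, same axes as drawer_floor. An upright worn head passes under its top.
- stand: Dark-wood stand for the new head, a fixed block 70 x 70 x 30 mm with a round hole (33 mm diameter) through it; origin at the centre of its underside. The new head's flange rests on its top, the stem hangs 24 mm into the hole.
- head_grip (a point): Centre of the new head's square aluminium hub, to grip it by: 28 x 28 mm across flats, 46 mm tall. x and y are square to the flats and lie along the four splines (a quarter turn looks and fits the same); a red cross on the hub's top shows them. z up. Below the hub: a pale wooden wheel (38 mm diameter, 22 mm tall) and a steel flange (44 mm diameter, 6 mm). About 0.16 kg.
- head_seat (a point): Centre of the underside of the new head's flange, 54 mm below head_grip, same axes. The splined stem reaches 24 mm below it: a cross of two 8 mm thick ribs, each 28 mm tip to tip, the lower end rounded (4 mm radius) as a lead-in.
- socket_mouth (a point): Centre of the spindle's mouth, level with the flat tops of its four steel jaws (38.5 mm square in all), 130 mm above the bench. Between the jaws is a cross slot 10.5 mm wide, open at the sides; x and y lie along the slots, z up. The spindle is braked (about 1 N m to turn it). Fully home = head_seat at this point, splines in the slots, flange on the jaw tops.
- burnisher: The green burnisher, a fixed housing 200 (x) x 160 (y) mm, 100 mm tall, with the spindle on top; origin under the spindle axis, at bench height; the housing spans x -90 to +110 mm, y +-80 mm.
- plunger (a joint): How far the brass spring plunger at the bottom of the cross slot is pressed down, m: 0 = free, its face 16 mm below the jaw tops; 0.008 = the head is fully home. The spring pushes back with 4 N at first and 8 N when home, and lifts the head again if it is let go.
- jar: Red jar with black cap, 44 mm diameter, 65 mm tall; origin at the centre of its underside. Leave alone.
- spool: Orange thread spool, 40 mm diameter, 50 mm tall; origin at the centre of its underside. Leave alone.
- candle: Pink pillar candle, 60 mm diameter, 110 mm tall; origin at the centre of its underside. Leave alone.
- mallet: Hammer with a red handle, 260 mm long, lying at the side of the bench; origin at the middle of its length, underneath. Leave alone.
- weight: Brass pattern weight, 50 mm diameter, 45 mm tall; origin at the centre of its underside. Leave alone.

How it is judged:
By the outcome, as a careful person would: the job done as asked, in the order asked, and still so for the second after the job is handed in, while the arm keeps its last pose, push and grip.
It also fails if it takes over 64 s, if anything falls off the work surface, if the arm or the gripper's body presses on something with over 40 N, if the wrist force passes 120 N, or if a joint passes its speed limit or range.

## Working session

There is one attempt and no reset: what is moved stays moved. The work goes in short steps, Python scripts to look and compute and a tool call to move; the robot and the scene stay as the last step left them, time stands still between calls to the robot, and variables do not carry over. Pictures are saved under pics/ and viewed, at most 10 in all, crops included, and the job is handed in when it is done.

Besides the shell and the picture viewer there is one more tool, called after "Call:" as name(argument=value, ...) on one line, values as JSON. step_arm: Moves the arm, as the interface text tells. Its arguments: {"type":"object","properties":{"rows":{"type":"array","items":{"type":"array","items":{"type":"array","items":{"type":"number"}}}},"force":{"type":"number"}},"required":["rows"]}

```bash
mkdir -p pics; cat > h.py <<'E'
import numpy as np, cv2
from plant import env
def snap(n,f=None):
    d=env.get_image(n)
    if f: cv2.imwrite('pics/'+f,d['frame'][:,:,::-1])
    return d
def K(d):
    f=d['frame'].shape[0]/2/np.tan(np.radians(d['vfov'])/2)
    return np.array([[f,0,d['cx']],[0,f,d['cy']],[0,0,1.]])
def ray(d,uv):
    p=cv2.undistortPoints(np.array(uv,float).reshape(-1,1,2),K(d),np.array(d['D'],float)).reshape(-1,2)
    v=np.c_[p[:,0],-p[:,1],-np.ones(len(p))]@np.array(d['attitude']).T
    return np.array(d['origin']),v
def plane(d,uv,z):
    o,v=ray(d,uv); return o+v*((z-o[2])/v[:,2])[:,None]
def proj(d,P):
    P=np.array(P,float).reshape(-1,3)
    c=(P-np.array(d['origin']))@np.array(d['attitude']); c=c*[1,-1,-1]
    return cv2.projectPoints(c,np.zeros(3),np.zeros(3),K(d),np.array(d['D'],float))[0].reshape(-1,2)
E
python3 - <<'E'
from h import *
for n in('scene','top'):
    d=snap(n,n+'1.png'); print(n,d['vfov'],d['cx'],d['cy'],d['D'],d['origin'],np.array(d['attitude']).round(3).tolist())
s=env.get_state(); print(s['time_s'],s['eef_pos'],np.round(s['tool_rot'],3).tolist(),s['width'])
E
```

```text
scene 51.72441052103194 280.73418919063874 209.35938552938617 [0.03322003 0.         0.         0.         0.        ] [1.44589927 0.03678092 0.88155394] [[-0.157, -0.65, 0.743], [0.987, -0.113, 0.11], [0.012, 0.751, 0.66]]
top 53.665325341071046 276.0044471114531 213.43341873803038 [0.0445364 0.        0.        0.        0.       ] [ 0.40305015 -0.09669144  1.3011416 ] [[0.016, 0.993, -0.12], [-1.0, 0.017, 0.007], [0.009, 0.12, 0.993]]
0.1 [0.24296602 0.57521537 0.20944945] [[-0.921, 0.389, -0.001], [0.389, 0.921, -0.001], [0.0, -0.002, -1.0]] 0.08695745944387033
```

View pics/scene1.png

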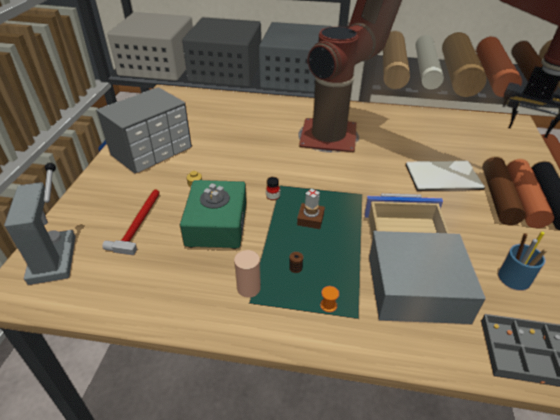

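View pics/top1.png

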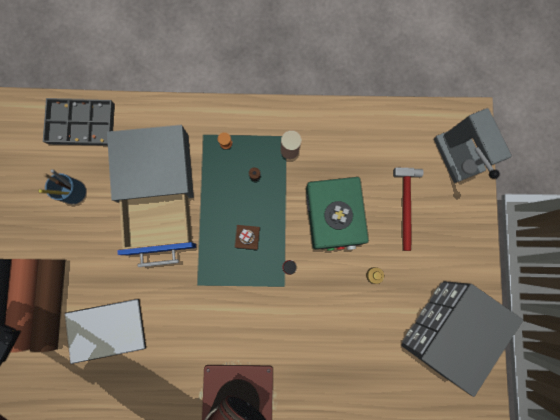

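Scene view: worn head (296,262), stand with the new head (312,208), spindle (214,194), drawer front (403,200). Top view: worn head (255,174), stand (247,237), spindle (338,215), drawer handle (160,258). Next I'll take enlarged crops.

```bash
python3 - <<'E'
from h import *
t=cv2.imread('pics/top1.png'); s=cv2.imread('pics/scene1.png')
def c(im,u,v,w=25,h=19,): return cv2.resize(im[v-h:v+h,u-w:u+w],(400,300),interpolation=cv2.INTER_CUBIC)
cv2.imwrite('pics/c1.png',np.vstack([np.hstack([c(t,247,237),c(t,338,215)]),np.hstack([c(s,312,208),c(s,214,194)])]))
E
```

```text
(no output)
```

View pics/c1.png

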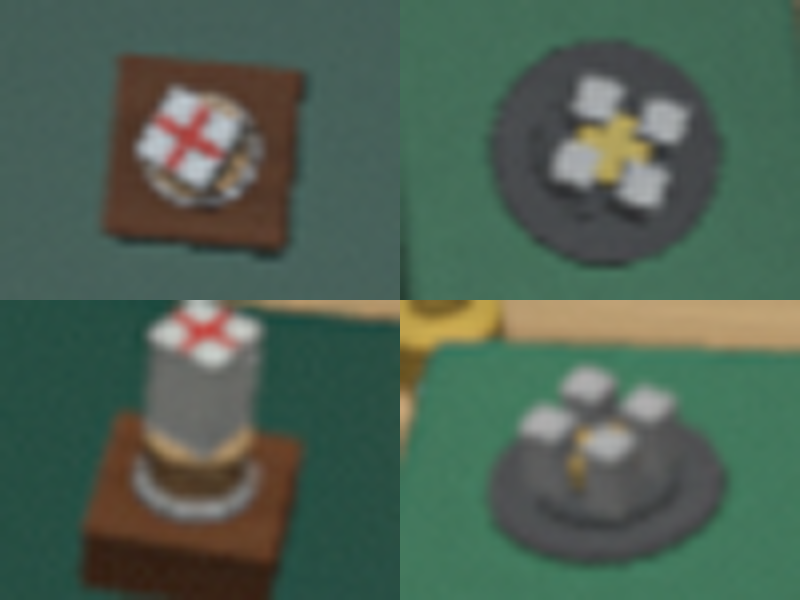

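```bash
cat > m.py <<'E'
from h import *
def cc(mask,minA=3):
    n,l,st,c=cv2.connectedComponentsWithStats(mask.astype(np.uint8)); return [(st[i,4],c[i],l==i) for i in range(1,n) if st[i,4]>=minA]
def box(d,u,v,w,h):
    m=np.zeros(d['frame'].shape[:2],bool); m[v-h:v+h,u-w:u+w]=1; return m
def redw(d,b):
    f=d['frame'].astype(float); w=np.clip(f[...,0]-f[...,1:].max(2)-60,0,None)*b
    ys,xs=np.mgrid[:f.shape[0],:f.shape[1]]; return (np.array([(w*xs).sum(),(w*ys).sum()])/w.sum())
def wsum(w):
    ys,xs=np.mgrid[:w.shape[0],:w.shape[1]]; return np.array([(w*xs).sum(),(w*ys).sum()])/w.sum()
def jaws(d,b,thr=125):
    f=d['frame'].astype(float); mn=f.min(2); sat=f.max(2)-mn
    m=(mn>thr)&(sat<35)&b
    out=[]
    for a,c,l in cc(m,4):
        w=np.clip(mn-85,0,None)*(sat<40)*cv2.dilate(l.astype(np.uint8),np.ones((3,3)))
        out.append((a,wsum(w)))
    return out
E
python3 - <<'E'
from m import *
T=snap('top');S=snap('scene')
for n,d,bh,bj,bw in(('T',T,(246,236,10,9),(338,215,14,12),(255,174,9,9)),('S',S,(312,196,9,6),(214,192,14,9),(296,262,11,13))):
    f=d['frame'].astype(float)
    r=redw(d,box(d,*bh)); print(n,'hub red',r,plane(d,r,.107)[0])
    J=jaws(d,box(d,*bj)); P=plane(d,[j[1] for j in J],.13)
    print(n,'jaws',[j[0] for j in J],P.round(4).tolist(),P.mean(0))
    q=P[:,:2]-P[:,:2].mean(0); a=np.degrees(np.arctan2(q[:,1],q[:,0])); print('  jaw angles-45 mod90',(a-45)%90)
    # worn: reddish-dark vs green mat
    m=((f[...,0]>f[...,1]-2)&(f.max(2)<110))&box(d,*bw); c=cc(m); c.sort(key=lambda x:-x[0]); ys,xs=np.nonzero(c[0][2])
    print(n,'worn',c[0][0],c[0][1],xs.min(),xs.max(),ys.min(),ys.max(),plane(d,c[0][1],.03)[0], plane(d,c[0][1],.046)[0])
    # hub red cross arms angle: top face light mask
    lm=(f[...,0]>150)&box(d,*bh); lm&=(f[...,0]-f[...,1]<25)|(f[...,0]-f[...,1]>60)
    c=max(cc(lm),key=lambda x:x[0]); ys,xs=np.nonzero(c[2]); P=plane(d,np.c_[xs,ys],.107)[:,:2].astype(np.float32)*1000
    print(n,'hub top',cv2.minAreaRect(P), c[0])
    # drawer blue
    bl=(f[...,2]>f[...,0]+50)&(f[...,2]>f[...,1]+25); c=max(cc(bl),key=lambda x:x[0]); ys,xs=np.nonzero(c[2]);
    P=plane(d,np.c_[xs,ys],.086)[:,:2].astype(np.float32)*1000; R=cv2.minAreaRect(P); print(n,'blue',c[0],R,cv2.boxPoints(R).round(1).tolist())
    # candle/jar/spool rough
E
```

```text
T hub red [245.06965174 234.86567164] [ 0.48351774 -0.0174381   0.107     ]
T jaws [np.int32(23), np.int32(22), np.int32(24), np.int32(24)] [[0.5629, -0.2795, 0.13], [0.5552, -0.3026, 0.13], [0.5394, -0.272, 0.13], [0.5323, -0.2951, 0.13]] [ 0.54745166 -0.28730747  0.13      ]
  jaw angles-45 mod90 [71.7843574  71.72734078 72.54544315 72.36087455]
T worn 119 [254.15966387 173.43697479] 249 259 167 180 [ 0.68081865 -0.03587321  0.03      ] [ 0.67732234 -0.03663873  0.046     ]
T hub top ((485.24090576171875, -18.4478702545166), (24.763174057006836, 29.50018310546875), 60.46819305419922) 75
T blue 396 ((441.4803161621094, 242.99859619140625), (15.778962135314941, 212.91534423828125), 7.143092155456543) [[420.3999938964844, 347.6000061035156], [446.8999938964844, 136.39999389648438], [462.5, 138.3000030517578], [436.1000061035156, 349.6000061035156]]
S hub red [312.26285714 192.38285714] [ 0.48586006 -0.01609294  0.107     ]
S jaws [np.int32(19), np.int32(17), np.int32(20), np.int32(18)] [[0.5312, -0.2945, 0.13], [0.5387, -0.271, 0.13], [0.5546, -0.3019, 0.13], [0.5617, -0.2785, 0.13]] [ 0.54653414 -0.28649551  0.13      ]
  jaw angles-45 mod90 [72.65673025 71.87111253 72.53273896 72.97241674]
S worn 241 [295.68049793 261.60165975] 289 302 252 272 [ 0.68470852 -0.03451248  0.03      ] [ 0.69901067 -0.03317293  0.046     ]
S hub top ((487.70538330078125, -16.318056106567383), (25.80445098876953, 28.188180923461914), 57.188899993896484) 43
S blue 289 ((443.5275573730469, 246.48973083496094), (19.346439361572266, 208.5941925048828), 7.2349958419799805) [[420.79998779296875, 348.70001220703125], [447.1000061035156, 141.8000030517578], [466.29998779296875, 144.1999969482422], [440.0, 351.20001220703125]]
```

```bash
python3 - <<'E'
from m import *
T=snap('top');S=snap('scene')
print('candle',plane(T,[(291,140)],.11),plane(S,[(248,259)],.11))
print('spool',plane(T,[(224,139)],.05),plane(S,[(330,293)],.05))
print('jar',plane(T,[(289,267)],.065),plane(S,[(272,182)],.065))
print('cab front corners',plane(T,[(118,199),(191,192)],.1))
print('drawer side rim',plane(T,[(131,245),(187,240)],.084))
print('handle',plane(T,[(160,259)],.062))
# worn top face, S: 8x8 profile
for n,d,(u,v,w) in(('T',T,(254,173,10)),('S',S,(296,262,13))):
    g=d['frame'][v-w:v+w+1,u-w:u+w+1].max(2); print(n); print(g[::2,::2])
E
```

```text
candle [[ 0.7656786  -0.14611898  0.11      ]] [[ 0.76708907 -0.14102651  0.11      ]]
spool [[0.7830606  0.05869058 0.05      ]] [[0.78767375 0.06101539 0.05      ]]
jar [[ 0.39360877 -0.14663681  0.065     ]] [[ 0.40458436 -0.14640967  0.065     ]]
cab front corners [[0.58223769 0.3530058  0.1       ]
 [0.60677109 0.14383764 0.1       ]]
drawer side rim [[0.45046502 0.31353266 0.084     ]
 [0.46736546 0.15288756 0.084     ]]
handle [[0.41139746 0.2340515  0.062     ]]
T
[[87 88 86 87 86 85 87 86 88 87 88]
 [86 88 88 88 88 88 89 89 87 87 86]
 [88 88 89 87 76 69 83 87 87 88 88]
 [88 88 87 80 87 85 82 72 87 89 89]
 [88 90 78 82 78 53 81 87 78 89 89]
 [88 90 78 76 62 49 71 85 71 89 88]
 [89 90 75 84 83 79 76 77 58 89 90]
 [90 89 90 45 79 83 82 43 46 90 89]
 [91 90 92 70 26 27 21 35 78 90 92]
 [90 90 91 90 58 39 41 57 90 90 90]
 [92 89 91 89 90 90 90 92 92 90 93]]
S
[[ 78  79  79  79  77  79  79  80  78  79  80  78  78  78]
 [ 79  79  77  78  80  78  73  77  77  79  80  78  79  80]
 [ 78  79  78  79  75  91  97 101  96  72  78  78  78  79]
 [ 78  79  79  72 103  97  49  57  93 100  76  79  80  79]
 [ 80  78  80  64 104 102  58  51  88  95  75  79  78  80]
 [ 78  79  78  53  84 100 100 105 106  94  69  79  78  79]
 [ 78  78  80  50  47  69  83  88  83  52  69  80  78  79]
 [ 78  78  79  49  32  42  47  45  47  34  71  80  78  78]
 [ 77  78  79  51  35  38  36  36  41  34  69  80  78  78]
 [ 78  80  79  49  37  37  32  37  39  34  71  80  78  78]
 [ 79  78  79  58  38  40  37  40  38  38  76  79  76  79]
 [ 79  79  79  77  46  47  44  47  48  71  78  78  80  78]
 [ 78  77  78  80  78  75  68  70  76  78  79  81  78  78]
 [ 79  78  79  79  78  79  81  78  79  78  80  77  78  78]]
```

Call:
step_arm(rows=[[[4.4,-6.1,0,0,0,0,8.7],[8,-12,0,0,0,0,8.7],[11,-16,0,0,0,0,8.7],[14,-20,0,0,0,0,8.7],[17,-24,0,0,0,0,8.7],[20,-28,0,0,0,0,8.7],[23,-32,0,0,0,0,8.7],[26,-36,0,0,0,0,8.7]]])

```text
time_s: 1.1
eef_pos: [0.4777, 0.2493, 0.2107]
tool_rot: [[-0.921, 0.389, 0.001], [0.389, 0.921, 0.0], [-0.001, 0.001, -1.0]]
contact_force: [0.1, 0.4, 0.1]
width: 0.0869
grip_force: 0.0
```

```bash
python3 - <<'E'
from m import *
T=snap('top');S=snap('scene')
print(plane(T,[(254,172)],.046),plane(S,[(295.8,255.5)],.046))
E
```

```text
[[ 0.68181745 -0.0360489   0.046     ]] [[ 0.67794512 -0.03565159  0.046     ]]
```

Call:
step_arm(rows=[[[3,-4,0,0,0,0,8.7],[6,-8,0,0,0,0,8.7],[9,-12,0,0,0,0,8.7],[12,-16,0,0,0,0,8.7],[15,-20,-2,0,0,0,8.7],[17.7,-24,-4,0,0,0,8.7],[17.7,-25,-7,0,0,0,8.7],[17.7,-25,-10,0,0,0,8.7]]])

```text
time_s: 2.0
eef_pos: [0.6547, -0.0014, 0.1093]
tool_rot: [[-0.92, 0.392, 0.001], [0.392, 0.92, -0.001], [-0.001, -0.0, -1.0]]
contact_force: [0.4, 0.4, -0.4]
width: 0.0872
grip_force: 0.0
```

Call:
step_arm(rows=[[[0,0,0,0,0,0,8.7],[0,0,0,0,0,0,8.7]]])

```text
time_s: 2.2
eef_pos: [0.6533, 0.0018, 0.1102]
tool_rot: [[-0.921, 0.389, -0.002], [0.389, 0.921, 0.0], [0.002, -0.0, -1.0]]
contact_force: [0.6, 0.2, 0.7]
width: 0.0869
grip_force: 0.0
```

Call:
step_arm(rows=[[[1.4,-1.9,0,0,0,0,8.7],[2.7,-3.8,0,0,0,0,8.7],[2.7,-3.8,-2.5,0,0,0,8.7],[2.7,-3.8,-5,0,0,0,8.7],[2.7,-3.8,-7.6,0,0,0,8.7],[2.7,-3.8,-7.6,0,0,0,8.7],[2.7,-3.8,-7.6,0,0,0,3],[2.7,-3.8,-7.6,0,0,0,3]]], force=20)

```text
time_s: 3.0
eef_pos: [0.683, -0.0367, 0.0378]
tool_rot: [[-0.921, 0.389, 0.005], [0.389, 0.921, -0.001], [-0.005, 0.001, -1.0]]
contact_force: [0.7, -0.4, 0.1]
width: 0.0778
grip_force: 0.0
```

Call:
step_arm(rows=[[[0,0,0,0,0,0,3],[0,0,0,0,0,0,3],[0,0,0,0,0,0,3],[0,0,0,0,0,0,3]]])

```text
time_s: 3.4
eef_pos: [0.6809, -0.037, 0.0348]
tool_rot: [[-0.921, 0.389, 0.0], [0.389, 0.921, -0.0], [-0.0, 0.0, -1.0]]
contact_force: [-0.3, -0.4, 0.1]
width: 0.0473
grip_force: 0.0
```

Call:
step_arm(rows=[[[0,0,0,0,0,0,3],[0,0,0,0,0,0,3],[0,0,0,0,0,0,3],[0,0,3,0,0,0,3],[0,0,6,0,0,0,3],[0,0,9,0,0,0,3],[0,0,12,0,0,0,3],[0,0,12,0,0,0,3]]])

```text
time_s: 4.2
eef_pos: [0.6842, -0.0375, 0.1607]
tool_rot: [[-0.921, 0.389, 0.009], [0.389, 0.921, -0.002], [-0.009, 0.002, -1.0]]
contact_force: [0.5, -0.2, 0.8]
width: 0.03
grip_force: 0.0
```

```bash
python3 - <<'E'
from h import *
S=snap('scene','s2.png');T=snap('top','t2.png')
a=cv2.imread('pics/s2.png')[190:310,230:390];b=cv2.imread('pics/t2.png')[110:230,180:340]
cv2.imwrite('pics/c2.png',np.hstack([cv2.resize(a,(400,300)),cv2.resize(b,(400,300))]))
s=env.get_state();print(s['width'],s['grip_force'],s['eef_pos'])
E
```

```text
0.030062402876173858 0.0 [ 0.68131663 -0.0370214   0.1552344 ]
```

View pics/c2.png

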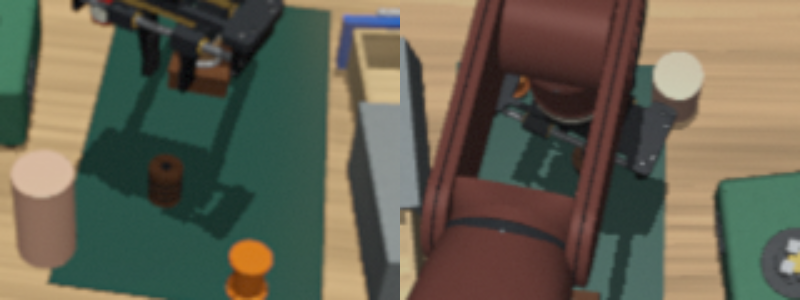

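The left crop shows the worn head still standing at about scene (296,254), below the empty fingers. I lifted too early, or missed it. I'll check the numbers.

```bash
python3 - <<'E'
from m import *
S=snap('scene'); s=env.get_state(); p=np.array(s['eef_pos']);R=np.array(s['tool_rot'])
tip=p+R[:,2]*.019
print('tips proj',proj(S,[tip+R[:,1]*.015,tip-R[:,1]*.015,tip+R[:,1]*.03,tip-R[:,1]*.03]))
print('worn top rim proj',proj(S,[(.68,-.036,.046),(.68,-.036,0)]))
f=S['frame']; print(f[246:282:2,286:308:2].max(2))
f=S['frame'][190:240,250:350]; cv2.imwrite('pics/z.png',cv2.resize(f[:,:,::-1],(800,400),interpolation=cv2.INTER_CUBIC))
E
```

```text
tips proj [[301.7117936  234.0058895 ]
 [291.23264241 229.42270013]
 [307.03967369 236.3363796 ]
 [286.07907513 227.16898489]]
worn top rim proj [[295.56378912 256.05923473]
 [294.97354125 267.77338234]]
[[49 51 50 53 52 50 56 60 77 78 83]
 [53 53 52 51 51 53 51 51 49 53 59]
 [50 53 52 51 51 50 50 50 55 52 52]
 [53 52 53 45 59 64 58 49 50 53 53]
 [52 52 52 65 57 56 64 64 47 53 51]
 [52 50 62 69 47 22 41 60 59 52 50]
 [51 51 57 66 66 54 64 67 60 50 52]
 [52 50 43 57 63 66 67 66 44 51 52]
 [52 51 33 45 53 53 54 53 35 52 54]
 [52 49 33 37 36 38 37 39 35 53 54]
 [51 48 33 39 44 43 44 40 31 52 51]
 [63 52 38 42 46 40 45 42 42 49 52]
 [86 82 52 48 38 37 40 50 47 52 52]
 [86 84 83 63 49 48 51 51 51 51 51]
 [84 86 86 85 83 55 50 52 51 48 51]
 [85 85 84 83 86 83 68 56 50 51 53]
 [84 85 83 84 81 85 85 83 79 64 79]
 [84 83 84 85 84 84 84 83 85 84 82]]
```

View pics/z.png

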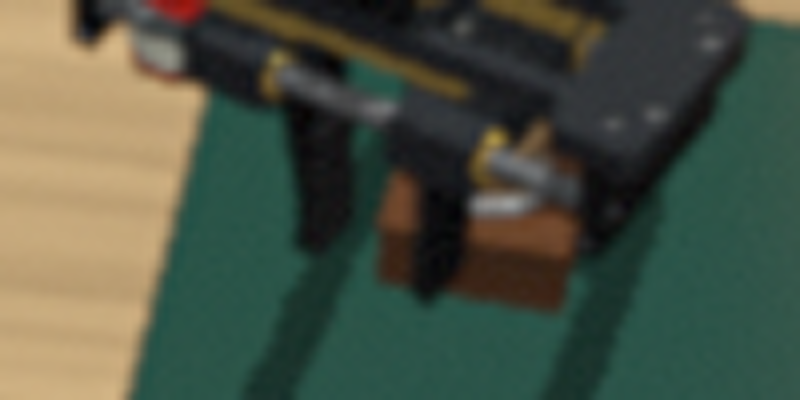

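The fingertips appear at scene (289,221) and (303,227), about 8 px above the predicted points. I need to find out whether the offset is in height or in x.

```bash
python3 - <<'E'
from m import *
print(env.tip_reach)
T=snap('top');S=snap('scene'); s=env.get_state(); p=np.array(s['eef_pos']);R=np.array(s['tool_rot']); print(p,s['joints'])
def draw(im,d,p,R,w,k):
    tip=p+R[:,2]*.019; b=p-R[:,2]*.051
    P=[tip+R[:,1]*w,tip-R[:,1]*w]+[b+sx*R[:,0]*.0375+sy*R[:,1]*.095 for sx,sy in((1,1),(1,-1),(-1,-1),(-1,1))]
    q=proj(d,P); print(q.round(1).tolist())
    for i,x in enumerate(q): cv2.circle(im,tuple(int(v) for v in x.round()),0,(0,255,255) if i<2 else (255,0,255),-1)
    u,v=q.mean(0).round().astype(int); u=min(max(u,40),520);v=min(max(v,30),390); return cv2.resize(im[v-30:v+30,u-40:u+40],(400,300),interpolation=cv2.INTER_NEAREST)
p0=np.array([0.24296602,0.57521537,0.20944945]);R0=np.array([[-0.921,0.389,-0.001],[0.389,0.921,-0.001],[0,-0.002,-1]])
s1=cv2.imread('pics/scene1.png');t1=cv2.imread('pics/top1.png')
a=[draw(s1,S,p0,R0,.0435,1),draw(t1,T,p0,R0,.0435,1),draw(S['frame'][:,:,::-1].copy(),S,p,R,.015,1),draw(T['frame'][:,:,::-1].copy(),T,p,R,.015,1)]
cv2.imwrite('pics/c3.png',np.vstack([np.hstack(a[:2]),np.hstack(a[2:])]))
E
```

```text
0.019
[ 0.67952268 -0.03670548  0.15220281] [-1.69724827e-01  3.95632758e-01  1.42066310e+00  2.54867037e-06
  1.32871055e+00 -1.34071305e+00]
[[538.8, 145.1], [506.8, 136.5], [571.6, 123.0], [499.5, 105.6], [493.9, 116.2], [568.5, 135.0]]
[[-8.6, 316.7], [22.6, 330.5], [-57.2, 327.0], [16.5, 359.3], [32.3, 329.0], [-40.5, 297.1]]
[[301.8, 234.2], [291.3, 229.6], [340.8, 216.3], [272.4, 188.8], [255.4, 205.3], [325.9, 235.5]]
[[248.1, 164.1], [257.7, 168.2], [213.9, 158.4], [278.3, 186.6], [289.5, 161.6], [225.5, 133.8]]
```

View pics/c3.png

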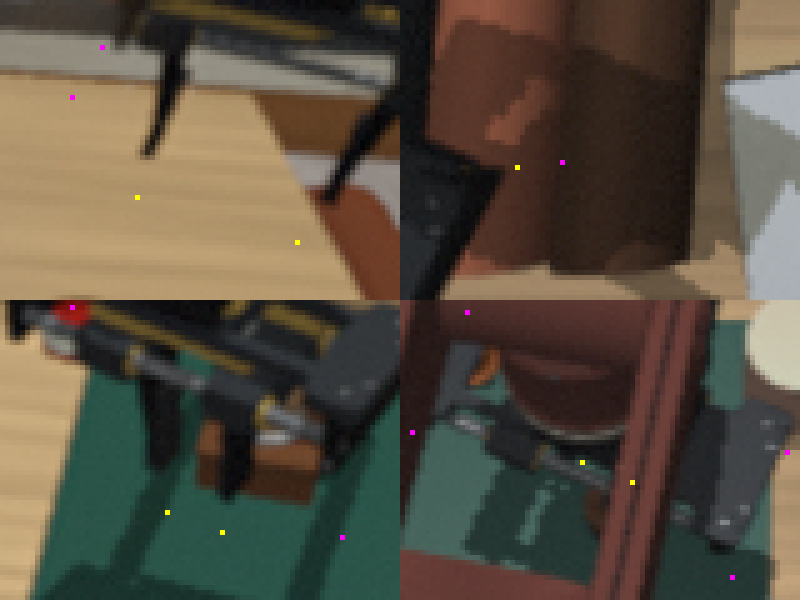

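Scene: the fingertips sit 8–9 px above the predicted dots in both poses. Top: the body centre matches in x and y. So the real tips are about 25–30 mm higher than the reported TCP implies, and the fingers closed over the top of the worn head. I'll open them, go down to a height that is safe under either reading, and measure again.

Call:
step_arm(rows=[[[0,0,0,0,0,0,8.7],[0,0,0,0,0,0,8.7],[0,0,0,0,0,0,8.7],[0,0,0,0,0,0,8.7],[0,0,-4,0,0,0,8.7],[0,0,-8,0,0,0,8.7],[0,0,-12,0,0,0,8.7],[0,0,-13,0,0,0,8.7]]])

```text
time_s: 5.25
eef_pos: [0.6765, -0.0362, 0.0186]
tool_rot: [[-0.921, 0.389, -0.009], [0.389, 0.921, 0.002], [0.009, -0.002, -1.0]]
contact_force: [-0.9, 0.8, -0.0]
width: 0.0833
grip_force: 0.0
```

```bash
python3 - <<'E'
from m import *
S=snap('scene');T=snap('top'); s=env.get_state(); p=np.array(s['eef_pos']);R=np.array(s['tool_rot']); print(p,s['contact_force'],s['width'])
for dz in(0,.01,.02,.03):
    tip=p+R[:,2]*.019+[0,0,dz]; print(dz,proj(S,[tip+R[:,1]*.0435,tip-R[:,1]*.0435]).round(1).tolist())
f=S['frame'][225:285,255:335,::-1]; cv2.imwrite('pics/c4.png',cv2.resize(f,(800,600),interpolation=cv2.INTER_CUBIC))
E
```

```text
[ 0.67895434 -0.03661981  0.02225129] [-0.03438015  0.98734441  0.66779815] 0.08613510772529426
0 [[309.1, 273.4], [281.0, 260.0]]
0.01 [[309.3, 270.9], [281.1, 257.5]]
0.02 [[309.5, 268.4], [281.1, 255.0]]
0.03 [[309.7, 265.8], [281.2, 252.4]]
```

View pics/c4.png

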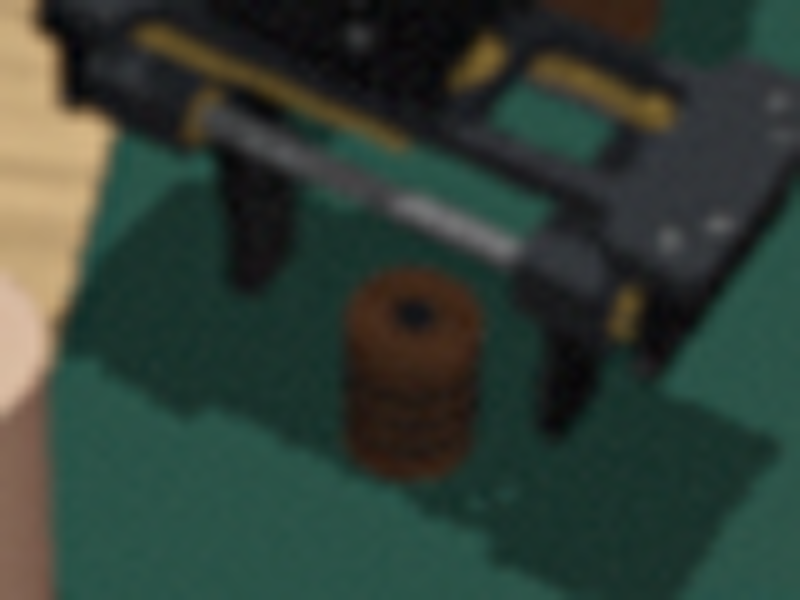

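The tips are at scene (280,254) and (310,268), which matches a +20 mm height offset. The worn head stands centred between the fingers. I'll lower in small steps while watching the force, then close.

Call:
step_arm(rows=[[[0.1,0,-0.2,0,0,0,8.7],[0.1,0,-0.4,0,0,0,8.7],[0.1,0,-0.4,0,0,0,8.7],[0.1,0,-0.4,0,0,0,8.7]]])

```text
time_s: 5.75
eef_pos: [0.6827, -0.037, 0.022]
tool_rot: [[-0.921, 0.389, 0.002], [0.389, 0.921, -0.0], [-0.002, 0.001, -1.0]]
contact_force: [0.2, 0.0, 0.1]
width: 0.087
grip_force: 0.0
```

Call:
step_arm(rows=[[[0,0,-0.1,0,0,0,8.7],[0,0,-0.2,0,0,0,8.7],[0,0,-0.2,0,0,0,8.7]]])

```text
time_s: 6.05
eef_pos: [0.6816, -0.0369, 0.0182]
tool_rot: [[-0.921, 0.389, -0.0], [0.389, 0.921, 0.0], [0.0, -0.0, -1.0]]
contact_force: [-0.0, -0.1, 0.7]
width: 0.087
grip_force: 0.0
```

Call:
step_arm(rows=[[[0,0,-0.1,0,0,0,8.7],[0,0,-0.2,0,0,0,8.7],[0,0,-0.3,0,0,0,8.7],[0,0,-0.3,0,0,0,8.7],[0,0,-0.3,0,0,0,8.7]]])

```text
time_s: 6.55
eef_pos: [0.6817, -0.0369, 0.0153]
tool_rot: [[-0.921, 0.389, -0.0], [0.389, 0.921, 0.0], [0.0, -0.0, -1.0]]
contact_force: [0.3, -0.0, 0.7]
width: 0.0871
grip_force: 0.0
```

Call:
step_arm(rows=[[[0,0,0,0,0,0,2],[0,0,0,0,0,0,2],[0,0,0,0,0,0,2],[0,0,0,0,0,0,2],[0,0,0,0,0,0,2],[0,0,0,0,0,0,2],[0,0,0,0,0,0,2],[0,0,0,0,0,0,2]]], force=20)

```text
time_s: 7.35
eef_pos: [0.6818, -0.0369, 0.0155]
tool_rot: [[-0.921, 0.389, 0.0], [0.389, 0.921, 0.0], [-0.0, 0.0, -1.0]]
contact_force: [0.5, 0.6, -1.2]
width: 0.0355
grip_force: 20.0
```

Call:
step_arm(rows=[[[0,0,0,0,0,0,2],[0,0,0.5,0,0,0,2],[0,0,1,0,0,0,2],[0,0,2,0,0,0,2],[0,0,2,0,0,0,2]]])

```text
time_s: 7.85
eef_pos: [0.6834, -0.0372, 0.0379]
tool_rot: [[-0.921, 0.389, 0.004], [0.389, 0.921, -0.001], [-0.004, 0.001, -1.0]]
contact_force: [0.5, 0.8, 0.5]
width: 0.0358
grip_force: 20.0
```

Call:
step_arm(rows=[[[0,0,4,0,0,0,2],[0,0,8,0,0,0,2],[0,0,12,0,0,0,2],[-2,3,12,0,0,7,2],[-4,6,12,0,0,14,2],[-6,9,12,0,0,21,2],[-8,12,12,0,0,28,2],[-10,15,12,0,0,30,2]]])

```text
time_s: 8.65
eef_pos: [0.581, 0.1141, 0.1559]
tool_rot: [[-0.992, -0.127, 0.001], [-0.127, 0.992, 0.0], [-0.001, 0.0, -1.0]]
contact_force: [0.3, 0.2, -0.2]
width: 0.0353
grip_force: 20.0
```

Call:
step_arm(rows=[[[-2,3,0,0,0,0,2],[-4,6,0,0,0,0,2],[-6,9,0,0,0,0,2],[-8,12,0,0,0,0,2],[-9.2,13.8,0,0,0,0,2],[-9.2,13.8,0,0,0,0,2],[-9.2,13.8,0,0,0,0,2]]])

```text
time_s: 9.35
eef_pos: [0.4899, 0.2512, 0.1558]
tool_rot: [[-0.992, -0.125, 0.001], [-0.125, 0.992, -0.0], [-0.001, -0.0, -1.0]]
contact_force: [-0.2, -0.6, -1.1]
width: 0.0358
grip_force: 20.0
```

Call:
step_arm(rows=[[[0.1,0,-3,0,0,0,2],[0.1,0,-6,0,0,0,2],[0.1,0,-9,0,0,0,2],[0.1,0,-10,0,0,0,2],[0.1,0,-10.5,0,0,0,2],[0.1,0,-10.5,0,0,0,2]]])

```text
time_s: 9.95
eef_pos: [0.4915, 0.2507, 0.0508]
tool_rot: [[-0.992, -0.123, 0.0], [-0.123, 0.992, -0.0], [-0.0, -0.0, -1.0]]
contact_force: [0.4, -0.5, -0.2]
width: 0.0353
grip_force: 20.0
```

Call:
step_arm(rows=[[[0,0,-0.2,0,0,0,2],[0,0,-0.4,0,0,0,2],[0,0,-0.6,0,0,0,2]]])

```text
time_s: 10.25
eef_pos: [0.4916, 0.2514, 0.0454]
tool_rot: [[-0.992, -0.124, 0.002], [-0.124, 0.992, 0.001], [-0.002, 0.0, -1.0]]
contact_force: [-0.9, 0.0, -1.1]
width: 0.0355
grip_force: 20.0
```

Call:
step_arm(rows=[[[0,0,-0.2,0,0,0,2],[0,0,-0.4,0,0,0,2],[0,0,-0.6,0,0,0,2]]])

```text
time_s: 10.55
eef_pos: [0.4907, 0.2512, 0.0383]
tool_rot: [[-0.992, -0.124, 0.0], [-0.124, 0.992, 0.0], [-0.0, 0.0, -1.0]]
contact_force: [0.2, 0.0, -0.4]
width: 0.0356
grip_force: 20.0
```

Call:
step_arm(rows=[[[0,0,-0.2,0,0,0,2],[0,0,-0.4,0,0,0,2],[0,0,-0.4,0,0,0,2]]])

```text
time_s: 10.85
eef_pos: [0.4939, 0.2516, 0.0373]
tool_rot: [[-0.992, -0.124, 0.006], [-0.124, 0.992, 0.001], [-0.006, 0.0, -1.0]]
contact_force: [1.3, -1.4, 11.7]
width: 0.0353
grip_force: 20.0
```

Call:
step_arm(rows=[[[0,0,0.2,0,0,0,2],[0,0,0.2,0,0,0,6],[0,0,0.2,0,0,0,6],[0,0,0.2,0,0,0,6],[0,0,0.2,0,0,0,6],[0,0,2,0,0,0,6],[0,0,5,0,0,0,6],[0,0,9,0,0,0,6]]])

```text
time_s: 11.65
eef_pos: [0.4888, 0.2504, 0.1231]
tool_rot: [[-0.992, -0.123, -0.005], [-0.123, 0.992, -0.002], [0.005, -0.001, -1.0]]
contact_force: [0.9, 0.5, 0.6]
width: 0.0597
grip_force: 0.0
```

Call:
step_arm(rows=[[[-4,0,0,0,0,0,0],[-8,-1,0,0,0,0,0],[-11,-2,0,0,0,0,0],[-14,-2,0,0,0,0,0],[-14,-2,0,0,0,0,0]]])

```text
time_s: 12.15
eef_pos: [0.3474, 0.2307, 0.1236]
tool_rot: [[-0.992, -0.125, -0.002], [-0.125, 0.992, -0.001], [0.002, -0.0, -1.0]]
contact_force: [0.2, 0.3, 0.3]
width: 0.028
grip_force: 0.0
```

```bash
python3 - <<'E'
from m import *
S=snap('scene','s5.png');T=snap('top','t5.png'); print(env.get_state()['eef_pos'])
a=cv2.imread('pics/s5.png')[165:285,350:510];b=cv2.imread('pics/t5.png')[160:280,80:240]
cv2.imwrite('pics/c5.png',np.hstack([cv2.resize(a,(400,300)),cv2.resize(b,(400,300))]))
E
```

```text
[0.3509554  0.23126812 0.12472279]
```

View pics/c5.png

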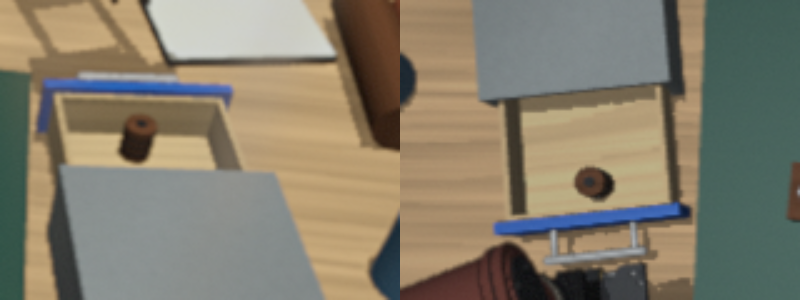

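The worn head stands upright inside the drawer (scene crop (140,135), top crop (593,182)), and the gripper is in front of the handle. Next I'll lower it and push the bar.

Call:
step_arm(rows=[[[0,0.3,-3,0,0,0,0],[0,0.3,-6,0,0,0,0],[0,0.3,-7.6,0,0,0,0],[0,0.3,-7.6,0,0,0,0],[1,0.4,-7.6,0,0,0,0],[2,0.5,-7.6,0,0,0,0],[2.5,0.6,-7.6,0,0,0,0],[3,0.7,-7.6,0,0,0,0]]])

```text
time_s: 13.05
eef_pos: [0.3825, 0.2385, 0.0494]
tool_rot: [[-0.992, -0.123, 0.002], [-0.123, 0.992, 0.001], [-0.002, 0.0, -1.0]]
contact_force: [-0.7, 0.4, 0.9]
width: 0.0006
grip_force: 0.0
```

Call:
step_arm(rows=[[[1,0.13,0,0,0,0,0],[2,0.25,0,0,0,0,0],[3,0.37,0,0,0,0,0],[4,0.5,0,0,0,0,0],[5,0.62,0,0,0,0,0],[6,0.75,0,0,0,0,0],[7,0.87,0,0,0,0,0],[8,1.0,0,0,0,0,0]]])

```text
time_s: 13.85
eef_pos: [0.4616, 0.2481, 0.0484]
tool_rot: [[-0.992, -0.123, -0.0], [-0.123, 0.992, -0.0], [0.0, -0.0, -1.0]]
contact_force: [-1.3, -0.8, 1.4]
width: 0.0001
grip_force: 0.7
```

Call:
step_arm(rows=[[[1,0.13,0,0,0,0,0],[2,0.25,0,0,0,0,0],[3,0.37,0,0,0,0,0],[4,0.5,0,0,0,0,0],[5,0.62,0,0,0,0,0],[5.4,0.67,0,0,0,0,0]]])

```text
time_s: 14.45
eef_pos: [0.5162, 0.2549, 0.0486]
tool_rot: [[-0.992, -0.123, 0.001], [-0.123, 0.992, 0.0], [-0.001, 0.0, -1.0]]
contact_force: [-0.2, 0.8, 0.1]
width: 0.0007
grip_force: 0.2
```

```bash
python3 - <<'E'
from m import *
T=snap('top'); s=env.get_state(); print(s['eef_pos'],s['contact_force'])
f=T['frame'].astype(float); bl=(f[...,2]>f[...,0]+50)&(f[...,2]>f[...,1]+25); c=max(cc(bl),key=lambda x:x[0]); ys,xs=np.nonzero(c[2])
print(cv2.minAreaRect(plane(T,np.c_[xs,ys],.086)[:,:2].astype(np.float32)*1000))
E
```

```text
[0.51633017 0.2548951  0.04861848] [0.37011089 0.04601214 0.21755386]
((577.0923461914062, 219.455322265625), (16.235795974731445, 131.42440795898438), 7.1543965339660645)
```

Call:
step_arm(rows=[[[0.4,0.05,0,0,0,0,0],[0.8,0.1,0,0,0,0,0],[1.0,0.13,0,0,0,0,0]]])

```text
time_s: 14.8
eef_pos: [0.5249, 0.256, 0.0483]
tool_rot: [[-0.992, -0.124, -0.0], [-0.124, 0.992, -0.0], [0.0, -0.0, -1.0]]
contact_force: [-1.3, -0.0, 0.6]
width: 0.0003
grip_force: 0.5
```

Call:
step_arm(rows=[[[0.2,0.02,0,0,0,0,0],[0.4,0.05,0,0,0,0,0]]])

```text
time_s: 15.0
eef_pos: [0.5287, 0.2565, 0.0483]
tool_rot: [[-0.992, -0.124, -0.0], [-0.124, 0.992, -0.0], [0.0, -0.0, -1.0]]
contact_force: [-1.6, 0.1, -0.4]
width: 0.0001
grip_force: 1.5
```

Call:
step_arm(rows=[[[0.2,0.02,0,0,0,0,0],[0.3,0.04,0,0,0,0,0]]])

```text
time_s: 15.2
eef_pos: [0.529, 0.2565, 0.048]
tool_rot: [[-0.992, -0.124, -0.006], [-0.124, 0.992, -0.002], [0.007, -0.001, -1.0]]
contact_force: [-12.6, -3.3, 9.3]
width: 0.0004
grip_force: 6.5
```

Call:
step_arm(rows=[[[0.2,0.02,0,0,0,0,0],[0.2,0.02,0,0,0,0,0]]])

```text
time_s: 15.4
eef_pos: [0.5291, 0.2566, 0.048]
tool_rot: [[-0.992, -0.124, -0.01], [-0.124, 0.992, -0.002], [0.011, -0.001, -1.0]]
contact_force: [-17.9, -3.5, 13.6]
width: 0.0005
grip_force: 8.9
```

The drawer is against its stop (18 N). I'll back off, rise and go over to the new head.

Call:
step_arm(rows=[[[-2,-0.2,0,0,0,0,0],[-4,-0.5,0,0,0,0,0],[-4,-0.5,4,0,0,0,5],[-4,-0.5,8,0,0,0,5],[-4,-0.5,12,0,0,0,5],[-4,-4.5,12,0,0,-8,5],[-4,-9,12,0,0,-16,5],[-4,-13,12,0,0,-24,5]]])

```text
time_s: 16.2
eef_pos: [0.4943, 0.126, 0.1694]
tool_rot: [[-0.955, 0.295, 0.003], [0.295, 0.955, -0.0], [-0.003, 0.001, -1.0]]
contact_force: [0.2, -0.3, -0.1]
width: 0.0402
grip_force: 0.0
```

Call:
step_arm(rows=[[[0,-4,0,0,0,-8,5],[0,-8,0,0,0,-14.3,5],[0,-8,0,0,0,-14.3,5],[0,-8,0,0,0,-14.3,5]]])

```text
time_s: 16.6
eef_pos: [0.4942, 0.0465, 0.1688]
tool_rot: [[-0.855, 0.519, 0.001], [0.519, 0.855, 0.0], [-0.001, 0.001, -1.0]]
contact_force: [0.3, 0.5, -0.0]
width: 0.0496
grip_force: 0.0
```

```bash
python3 - <<'E'
from m import *
T=snap('top');S=snap('scene'); s=env.get_state(); p=np.array(s['eef_pos']);R=np.array(s['tool_rot']);print(p,np.degrees(np.arctan2(R[1,1],R[0,1])))
f=T['frame'].astype(float); bl=(f[...,2]>f[...,0]+50)&(f[...,2]>f[...,1]+25); c=max(cc(bl),key=lambda x:x[0]); ys,xs=np.nonzero(c[2])
print('blue',cv2.minAreaRect(plane(T,np.c_[xs,ys],.086)[:,:2].astype(np.float32)*1000))
r=redw(S,box(S,312,196,9,6)); print('hub S',plane(S,r,.107)[0],r)
E
```

```text
[0.49400986 0.04794057 0.16862612] 58.87249688307542
blue ((580.1493530273438, 299.690185546875), (16.97777557373047, 134.25033569335938), 7.099449157714844)
hub S [ 0.48528706 -0.01810149  0.107     ] [311.57971014 192.18115942]
```

Call:
step_arm(rows=[[[-0.4,-3,0,0,0,0,5],[-0.9,-6.5,0,0,0,0,5],[-0.9,-6.5,0,0,0,0,5],[-0.9,-6.5,-3,0,0,0,5],[-0.9,-6.5,-6,0,0,0,5],[-0.9,-6.5,-9,0,0,0,5],[-0.9,-6.5,-9.8,0,0,0,5],[-0.9,-6.5,-9.8,0,0,0,5]]])

```text
time_s: 17.5
eef_pos: [0.4838, -0.0164, 0.0693]
tool_rot: [[-0.856, 0.516, -0.003], [0.516, 0.856, 0.001], [0.003, -0.001, -1.0]]
contact_force: [0.2, -0.1, -0.4]
width: 0.0503
grip_force: 0.0
```

Call:
step_arm(rows=[[[0,0,0,0,0,0,5],[0,0,0,0,0,0,2],[0,0,0,0,0,0,2],[0,0,0,0,0,0,2],[0,0,0,0,0,0,2],[0,0,0,0,0,0,2]]], force=30)

```text
time_s: 18.1
eef_pos: [0.4853, -0.018, 0.0711]
tool_rot: [[-0.855, 0.518, 0.001], [0.518, 0.855, -0.0], [-0.001, 0.0, -1.0]]
contact_force: [0.3, 0.4, 2.9]
width: 0.0274
grip_force: 29.7
```

Call:
step_arm(rows=[[[0,0,0,0,0,0,2],[0,0,2,0,0,0,2],[0,0,5,0,0,0,2],[0,0,9,0,0,0,2],[0,0,13,0,0,0,2],[0,0,16,0,0,0,2],[1,-4,16,0,0,5,2],[2,-8,16,0,0,10,2]]], force=45)

```text
time_s: 18.9
eef_pos: [0.5055, -0.0981, 0.2317]
tool_rot: [[-0.935, 0.356, 0.002], [0.356, 0.935, -0.001], [-0.002, 0.0, -1.0]]
contact_force: [-0.4, 0.2, -1.1]
width: 0.0281
grip_force: 44.6
```

Call:
step_arm(rows=[[[1,-4,0,0,0,3.5,2],[2,-8,0,0,0,3.5,2],[3,-12,0,0,0,3.5,2],[3.7,-15.5,0,0,0,3.5,2],[4.2,-18.9,0,0,0,3.5,2],[4.2,-18.9,0,0,0,3.5,2],[4.2,-18.9,0,0,0,3.5,2]]])

```text
time_s: 19.6
eef_pos: [0.546, -0.2871, 0.229]
tool_rot: [[-0.952, 0.306, -0.002], [0.306, 0.952, 0.002], [0.003, 0.001, -1.0]]
contact_force: [0.1, 0.9, -2.7]
width: 0.0279
grip_force: 44.6
```

```bash
python3 - <<'E'
from m import *
S=snap('scene','s6.png'); s=env.get_state(); p=np.array(s['eef_pos']);R=np.array(s['tool_rot']);print(p,np.degrees(np.arctan2(R[1,1],R[0,1])),s['width'])
print(proj(S,[p-[0,0,.041],p-[0,0,.065],(.547,-.2869,.13)]))
cv2.imwrite('pics/c6.png',cv2.resize(S['frame'][130:220,155:275,::-1],(800,600),interpolation=cv2.INTER_CUBIC))
E
```

```text
[ 0.54617842 -0.28624675  0.2293004 ] 72.26454124441567 0.027849535473476517
[[211.39601029 171.84583134]
 [212.23026191 178.99409986]
 [213.07156107 189.03693239]]
```

View pics/c6.png

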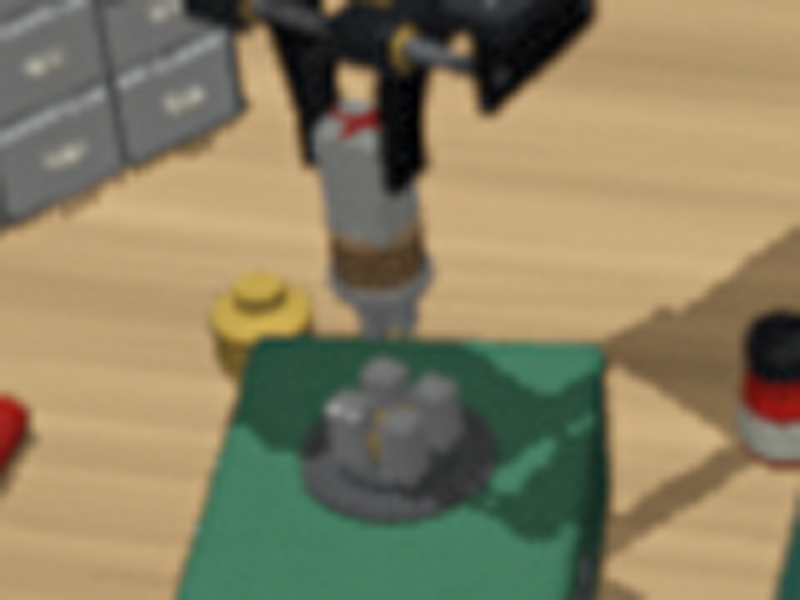

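The head hangs straight, its stem bottom at crop (390,332), close to the predicted position above the jaws (crop centre ~(393,405)). I'll lower it under force watch.

Call:
step_arm(rows=[[[0.1,0,-1,0,0,0,2],[0.1,0,-2,0,0,0,2],[0.1,0,-2.8,0,0,0,2],[0.1,0,-3,0,0,0,2],[0.1,0,-3,0,0,0,2]]])

```text
time_s: 20.15
eef_pos: [0.5474, -0.2862, 0.1995]
tool_rot: [[-0.953, 0.304, -0.001], [0.304, 0.953, 0.001], [0.001, 0.0, -1.0]]
contact_force: [-0.6, 0.7, -1.3]
width: 0.0275
grip_force: 44.6
```

Call:
step_arm(rows=[[[0,0,-0.2,0,0,0,2],[0,0,-0.4,0,0,0,2],[0,0,-0.6,0,0,0,2],[0,0,-0.6,0,0,0,2]]])

```text
time_s: 20.55
eef_pos: [0.5477, -0.2868, 0.1942]
tool_rot: [[-0.953, 0.304, -0.0], [0.304, 0.953, 0.0], [0.0, 0.0, -1.0]]
contact_force: [0.8, 0.5, -1.0]
width: 0.0278
grip_force: 44.6
```

Call:
step_arm(rows=[[[0,0,-0.2,0,0,0,2],[0,0,-0.4,0,0,0,2],[0,0,-0.4,0,0,0,2]]])

```text
time_s: 20.85
eef_pos: [0.548, -0.2869, 0.1903]
tool_rot: [[-0.953, 0.304, 0.001], [0.304, 0.953, -0.0], [-0.001, -0.0, -1.0]]
contact_force: [0.9, 0.2, -2.5]
width: 0.0276
grip_force: 44.6
```

Call:
step_arm(rows=[[[0,0,-0.2,0,0,0,2],[0,0,-0.3,0,0,0,2],[0,0,-0.3,0,0,0,2]]])

```text
time_s: 21.15
eef_pos: [0.548, -0.2869, 0.1874]
tool_rot: [[-0.953, 0.304, 0.0], [0.304, 0.953, -0.0], [-0.0, -0.0, -1.0]]
contact_force: [1.7, -0.7, -1.9]
width: 0.0275
grip_force: 44.6
```

The stem has entered the slots by about 7 mm with no load. I'll keep going.

Call:
step_arm(rows=[[[0,0,-0.2,0,0,0,2],[0,0,-0.4,0,0,0,2],[0,0,-0.6,0,0,0,2],[0,0,-0.6,0,0,0,2]]])

```text
time_s: 21.55
eef_pos: [0.5478, -0.2868, 0.1811]
tool_rot: [[-0.953, 0.304, 0.0], [0.304, 0.953, 0.0], [-0.0, 0.0, -1.0]]
contact_force: [3.0, -0.7, -2.2]
width: 0.0282
grip_force: 44.6
```

Call:
step_arm(rows=[[[0,0,-0.2,0,0,0,2],[0,0,-0.4,0,0,0,2],[0,0,-0.6,0,0,0,2],[0,0,-0.6,0,0,0,2]]])

```text
time_s: 21.95
eef_pos: [0.5481, -0.287, 0.1759]
tool_rot: [[-0.953, 0.304, 0.001], [0.304, 0.953, -0.001], [-0.001, -0.0, -1.0]]
contact_force: [2.6, 0.1, 3.3]
width: 0.0274
grip_force: 44.6
```

Call:
step_arm(rows=[[[0,0,-0.2,0,0,0,2],[0,0,-0.4,0,0,0,2],[0,0,-0.5,0,0,0,2],[0,0,-0.5,0,0,0,2]]])

```text
time_s: 22.35
eef_pos: [0.5482, -0.2871, 0.1712]
tool_rot: [[-0.953, 0.304, 0.001], [0.304, 0.953, -0.001], [-0.001, -0.0, -1.0]]
contact_force: [1.1, 0.4, 6.4]
width: 0.0277
grip_force: 44.6
```

Call:
step_arm(rows=[[[0,0,-0.1,0,0,0,2],[0,0,-0.1,0,0,0,2],[0,0,-0.1,0,0,0,2]]])

```text
time_s: 22.65
eef_pos: [0.5484, -0.2872, 0.1711]
tool_rot: [[-0.953, 0.304, 0.002], [0.304, 0.953, -0.001], [-0.002, -0.001, -1.0]]
contact_force: [-0.2, -0.1, 9.4]
width: 0.0275
grip_force: 44.6
```

Call:
step_arm(rows=[[[0,0,-0.1,0,0,0,2],[0,0,-0.2,0,0,0,2],[0,0,-0.2,0,0,0,2],[0,0,-0.2,0,0,0,2]]])

```text
time_s: 23.05
eef_pos: [0.5487, -0.2873, 0.171]
tool_rot: [[-0.953, 0.304, 0.003], [0.304, 0.953, -0.002], [-0.003, -0.001, -1.0]]
contact_force: [-2.8, 2.9, 17.6]
width: 0.0278
grip_force: 44.6
```

Call:
step_arm(rows=[[[0,0,-0.05,0,0,0,2],[0,0,-0.05,0,0,0,2],[0,0,-0.05,0,0,0,2]]])

```text
time_s: 23.35
eef_pos: [0.5488, -0.2873, 0.171]
tool_rot: [[-0.953, 0.304, 0.003], [0.304, 0.953, -0.002], [-0.003, -0.001, -1.0]]
contact_force: [-3.0, 3.0, 20.4]
width: 0.0276
grip_force: 44.6
```

```bash
python3 - <<'E'
from m import *
S=snap('scene'); s=env.get_state(); print(s['eef_pos'],s['contact_force'],s['torque'],s['time_s'])
print('mouth px',proj(S,[(.547,-.2869,.13)]))
cv2.imwrite('pics/c7.png',cv2.resize(S['frame'][145:220,165:265,::-1],(800,600),interpolation=cv2.INTER_CUBIC))
E
```

```text
[ 0.54876349 -0.28728907  0.17097295] [-4.14346835  3.28527506 19.37684479] [ 0.6176263   0.66041028 -0.07481211] 23.4
mouth px [[213.07156107 189.03693239]]
```

View pics/c7.png

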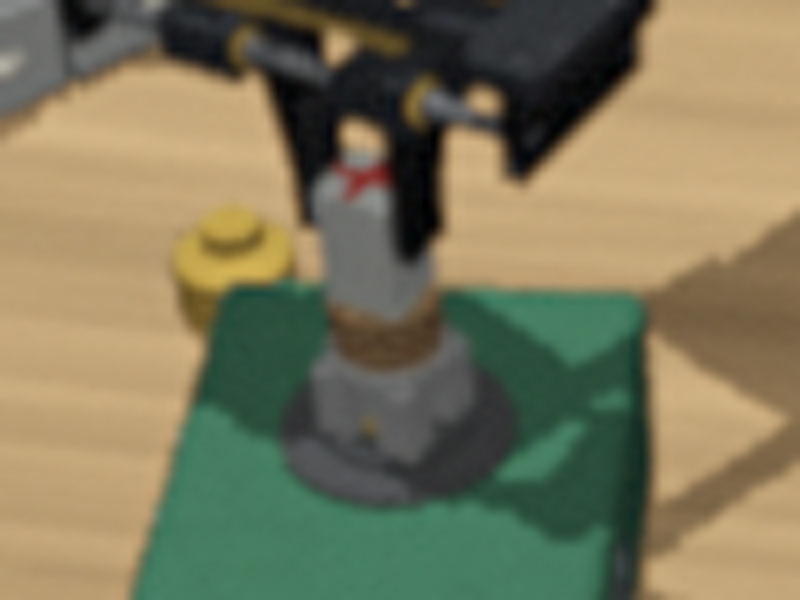

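The flange sits on the jaws at about crop (390,360). The depth matches the worked-out home height (TCP 0.171), and the push is steady at 20 N against a hard stop. I'm handing it in.

```bash
python3 -c "
from plant import env
print(env.job_done())"
```

```text
the job is handed in; nothing more can be done
None
```

The worn head is upright in the shut drawer. The new head is meshed and pressed home on the jaws, still held with about 20 N at handover (23.4 s). I handed the job in, but no verdict came back.

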